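# Nip a freshly glued form pad in the bench press

### The job

A freshly glued pad of forms lies partly in the mouth of the green bench press. Push it fully home, square against the back stop, then take the crank by its black revolving grip and wind the platen down in one go, without letting go of the grip on the way, until it bears firmly on the pad; stop as soon as you feel it bear firmly, do not crush the pad, and let go. Leave the things round the press where they are.

Things in the scene. Friction and masses are not known exactly. Their poses are not given: they have to be found in the camera images.
- press: Dark green bench press, fixed to the desk. Origin: middle of its underside on the desk, on the screw axis; +x runs from its open front (roughly facing the robot) to its back stop, z up. Bed 224 mm long (x -115 to +109) and 190 mm wide (y), its face 18 mm above the desk, open at the front.
- bed_centre (a point): Point on the bed face, 18 mm above the desk, on the screw axis; axes as the press. The pad is home when its origin stands here.
- stop_face (a point): Foot of the back stop's front face, 85 mm behind bed_centre; axes as the press. The stop is a steel bar 26 mm high and 112 mm wide. In front of it two side guides 12 mm high, 109 mm apart, 36 mm long, with flared front ends that steer the pad in.
- beam_top (a point): Top of the brass bush on the cross beam, 154 mm above the desk, on the screw axis. The beam is 52 mm deep (x) and 190 mm wide (y), its underside 111 mm above the desk, on two columns of 18 mm diameter at y +-80 mm. Keep the gripper off it.
- platen: Pressing plate, 138 mm (x) by 100 mm (y), that moves only up and down, with two thin guide rods. Origin: middle of its underside, 72 mm above the bed face at crank angle 0. Its brown facing sits on a rubber blanket that yields 1 mm per 60 N. Firm is about 80 N on the pad (40 to 130 N is good); above 150 N the pad is crushed.
- crank (a joint): Crank angle in rad: 0 at the top, growing clockwise seen from above, which lowers platen, crank and grip by 20 mm a turn; stop at 17.5. The grip stands at (1.5 - angle) rad, anticlockwise from the press's +x, about the screw axis. It stays where left. While turning it drags 6 to 7 N at the grip (less is felt at rest), 6 N more per 100 N on the pad: firm is 5 N above free.
- crank_grip: Black upright cylinder, 22 mm across, 48 mm tall, spinning freely on its pin on the crank arm, 50 mm from the screw axis. Origin: its middle, 156 mm above the platen's underside (246 mm above the desk at crank angle 0); z up, x and y spin idly. The arm's top lies 29 mm below the origin; the hub on the screw axis (radius 13 mm) reaches to 20 mm below it.
- pad: Stack of white, yellow and pink forms, red glued spine on its far edge: 170 mm (x, spine at +x) by 105 mm (y), 0.3 to 0.5 kg, a loose solid block. Origin: middle of its underside. Thickness 24 to 32 mm; it differs and is not known. It starts on the bed, sticking out of the front, 25 to 60 mm short of the stop, a little askew, the platen well above it.
- glue_stick: Upright glue stick, blue cap, 28 mm across, 88 mm tall, to the right in front of the press, loose; bystander.
- stapler: Red stapler at the far left beyond the pen caddy, loose; bystander.
- stamp_a: Wooden rubber stamp standing at the front right, 71 mm tall, loose; bystander.
- stamp_b: Second wooden rubber stamp beside it, loose; bystander.
- tape_roll_clear: Roll of tape lying flat to the right in front, 72 mm across, loose; bystander.
- tape_roll_white: Roll of tape lying flat to the right in front, 64 mm across, loose; bystander.

How it is judged:
By the outcome, as a careful person would: the job done as asked, in the order asked, and still so for the second after the job is handed in, with the robot touching nothing.
It also fails if it takes over 70 s, if anything falls off the work surface, if the arm or the gripper's body presses on something with over 40 N, if the wrist force passes 120 N, or if a joint passes its speed limit or range.

### The arm

A 6-joint arm with a two-finger parallel gripper is mounted at the origin on a cart in front of the work surface, level with it; the furniture and walls round the work are solid. World frame = base frame: x ahead of the robot, y to its left, z up, the work surface at z = 0. Lengths are in m, angles in degrees, forces in N, time in s.
With the tool pointing down it reaches from about 0.4 to 0.825 m from the base axis. Payload 7 kg.
Tool frame: the origin (TCP) lies on the centre line of the jaws, within the pads' length; the fingertips stand 19 mm ahead of it and the grasp point (between the pads) is the TCP (r.tip_extent is the distance from the TCP to the fingertips, in m); z points along the fingers, y is the line along which they close (so a half turn about z gives the same grasp; the last joint's range is limited). The gripper opens to 88 mm and grips with 3 to 60 N. Pads are 19 mm wide; open, the fingers measure 130 mm over their backs; the gripper's body (78 mm by 193 mm) begins 47 mm behind the grasp point.
Start: joints at [-47.091, 20.546, 0.682, 0, -70.136, -16.507], TCP at [0.3, -0.605, 0.246] pointing down, gripper open.
Joint ranges: [-176.03, 176.03], [-82.01, 121.73], [-58.28, 71.71], [-173.87, 95.51], [-174.79, -0.11], [-173.66, 173.66]. Speed limits (degrees/s): [136.94, 136.94, 172.46, 180, 180, 180].

### API

Orientations are given as [roll, pitch, yaw] about the fixed x, y, z axes, in that order (R = Rz(yaw) Ry(pitch) Rx(roll)).
In Python, from plant import r gives the robot as it stands. The module is installed in compiled form; this text tells all that it offers.
- The arm moves only by the tool jog_arm, never from a script. Its argument "deltas" is a list that holds one entry, the list of rows, each a list of 5 numbers: the opening, from -1 (shut) to 1 (fully open), then the shift along the world's x, y, z in cm, then the turn about the world's z in rad. In form: [[[claw, dx, dy, dz, turn], ...]]. A call has 1 to 8 rows; each row shifts and turns the commanded pose from where the row before left it; what a row does not reach is not made up. A row lasts 1/8 s, in which the tool goes at most 62.5 mm and 10.7 degrees, less where a joint would pass 70% of its speed; a pose out of reach is approached as far as the arm can. A call with a gripper value outside its range is refused whole. The fingers move at their own pace and stop on an object; "force" is the grip in N (left out, the last holds). Time passes only in rows, so rows that do not move let the fingers close. It gives the time, the measured TCP pose, the force, the opening and the grip force at its end, in the units of the state.
- r.get_state(): the state, without advancing time (a new reading comes with each control period).
- r.capture(name): name is "side" or "top" or "wrist"; returns the picture (480x640x3 uint8, blue, green, red); there is no depth.
- r.camera_info(name): a dict with "fx", "fy", "cx", "cy" (pixels), "view" (4x4, takes a point from world to camera coordinates). Camera axes: x right, y up, looking along -z (the intrinsics and any distortion apply to the point x, -y, -z); pixel columns grow to the right and rows downward; lengths in m; the calibration is good to about 2 mm. The wrist camera is an equidistant fisheye: a pixel r from the principal point sees the ray r / f radians off the axis. A picture is of the moment at which its call begins: read the wrist's pose just before it. camera_info takes no time and is no camera call; for the wrist camera it gives the pose at the moment of the call.
- r.close_job(): hands the job in; it is judged then, once.
The state is a dict: "time_s": time; "joints": joint angles; "qd": joint speeds; "joint_torque": joint torques, N m; "tcp_pos": TCP position; "eef_rot": TCP orientation; "contact_force": force on the tool from outside, world axes, zero at the start; "moment": the same for the moment, N m; "gripper_width": finger opening in m; "gripper_force": force on a finger pad.
Only numpy, scipy, OpenCV 4.12 (cv2) and the standard library are available. Lean on these libraries where they do the work, as an engineer would, in place of code of your own. Each camera call takes 0.05 s, during which the arm holds its last target. There are 200 camera calls.

## Working session

There is one attempt and no reset: what is moved stays moved. The work goes in short steps, Python scripts to look and compute and a tool call to move; the robot and the scene stay as the last step left them, time stands still between calls to the robot, and variables do not carry over. Pictures are saved under pics/ and viewed, at most 10 in all, crops included, and the job is handed in when it is done.

Besides the shell and the picture viewer there is one more tool, called as name(argument=value, ...) on one line, values as JSON. jog_arm: Moves the arm, as the interface text tells. Its arguments: {"type":"object","properties":{"deltas":{"type":"array"},"force":{"type":"number"}},"required":["deltas"]}

```bash
mkdir -p pics; python3 - <<'E'
from plant import r
import cv2
s=r.get_state();print(s['time_s'],s['tcp_pos'],s['eef_rot'],s['gripper_width'])
for n in('side','top'):
    cv2.imwrite(f'pics/{n}0.png',r.capture(n));c=r.camera_info(n);print(n,c)
E
```

```text
0.0 [ 0.29990706 -0.60421494  0.2446356 ] [ 1.79906196e+02 -9.34633597e-03 -1.53604950e+02] 0.08739028624467304
side {'fx': 546.139186111003, 'fy': 546.139186111003, 'cx': 313.700858434574, 'cy': 238.2651450136298, 'view': array([[ 0.87342273,  0.48695797,  0.00216219, -0.50412852],
       [-0.30116716,  0.53668285,  0.78820673, -0.03219539],
       [ 0.38266314, -0.68908886,  0.61540675, -1.96261377],
       [ 0.        ,  0.        ,  0.        ,  1.        ]])}
top {'fx': 526.4053172933626, 'fy': 526.4053172933626, 'cx': 318.28506621080925, 'cy': 239.74679960376272, 'view': array([[ 0.02714893, -0.99961492, -0.00573935,  0.10354667],
       [ 0.9806367 ,  0.02551868,  0.19416608, -0.50630699],
       [-0.19394485, -0.01089962,  0.98095188, -1.63773361],
       [ 0.        ,  0.        ,  0.        ,  1.        ]])}
```

View pics/side0.png

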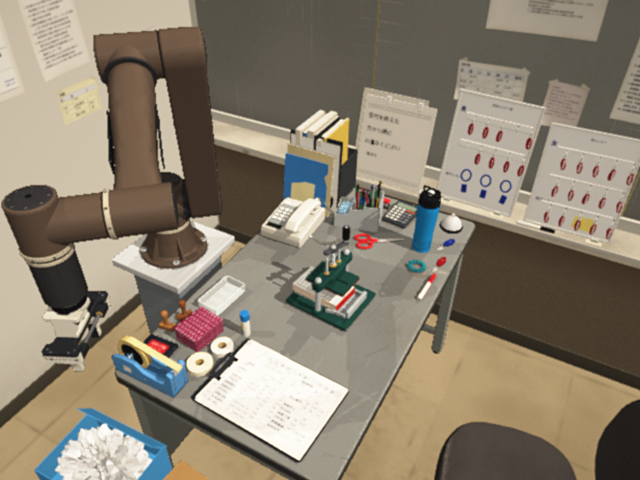

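View pics/top0.png

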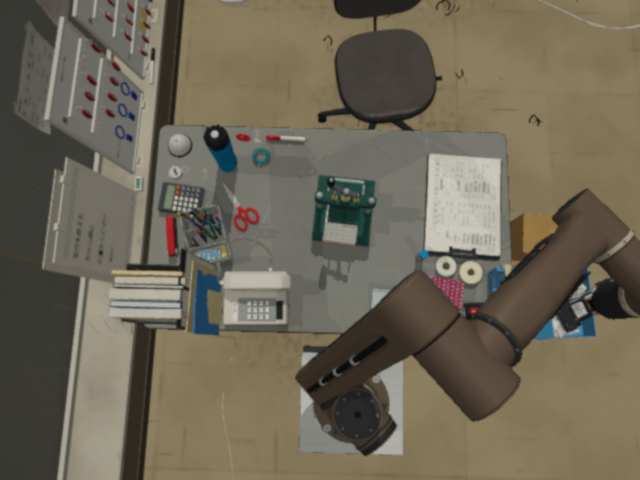

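The side view shows the press at about (332,290) with the grip near (346,232). The top view shows the press at (345,210), the pad's front at (341,235) and the grip at (331,183). I'll enlarge both.

```bash
python3 - <<'E'
import cv2,numpy as np
a=cv2.imread('pics/side0.png')[215:335,270:400];b=cv2.imread('pics/top0.png')[165:255,300:390]
a=cv2.resize(a,None,fx=4,fy=4,interpolation=cv2.INTER_CUBIC)[:480];b=cv2.resize(b,(480,480),interpolation=cv2.INTER_CUBIC)
c=np.hstack([a,b]);c=cv2.resize(c,None,fx=.78,fy=.78,interpolation=cv2.INTER_AREA);print(c.shape)
cv2.imwrite('pics/z0.png',c)
E
```

```text
(374, 780, 3)
```

View pics/z0.png

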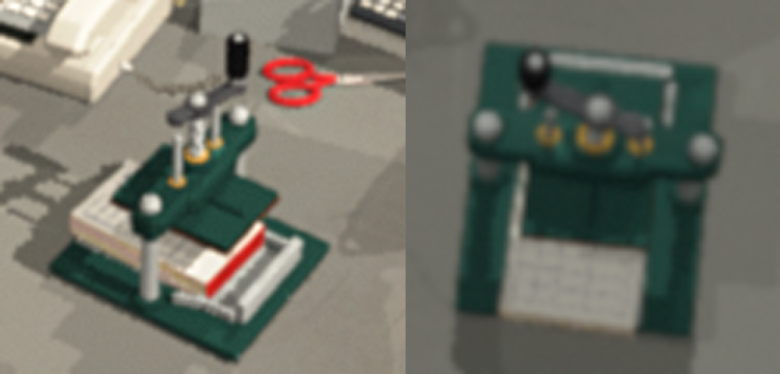

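The zoom shows the base corners in the top view at about (487,43), (717,66), (458,312) and (692,335), and the grip at side (237,55) and top (537,65). The pad's front edge runs from (503,315) to (638,331).

```bash
cat > h.py <<'E'
import numpy as np,cv2
from plant import r
def ray(n,uv,c=None):
    c=c or r.camera_info(n);V=np.array(c['view']);R=V[:3,:3];o=-R.T@V[:3,3]
    a=(uv[0]-c['cx'])/c['fx'];b=(uv[1]-c['cy'])/c['fy']
    if n=='wrist':
        t=np.hypot(a,b);k=np.sin(t)/max(t,1e-9);d=np.array([a*k,-b*k,-np.cos(t)])
    else: d=np.array([a,-b,-1.])
    return o,R.T@d
def plane(n,uv,z,c=None):
    o,d=ray(n,uv,c);return o+d*(z-o[2])/d[2]
def tri(l):
    A=0;B=0
    for o,d in l:
        d=d/np.linalg.norm(d);P=np.eye(3)-np.outer(d,d);A=A+P;B=B+P@o
    p=np.linalg.solve(A,B);return p,[np.linalg.norm(np.cross(p-o,d/np.linalg.norm(d))) for o,d in l]
def fit(loc,w):
    loc=np.array(loc);w=np.array(w)[:,:2];a=loc-loc.mean(0);b=w-w.mean(0)
    y=np.arctan2((a[:,0]*b[:,1]-a[:,1]*b[:,0]).sum(),(a*b).sum());c,s=np.cos(y),np.sin(y);R=np.array([[c,-s],[s,c]])
    t=w.mean(0)-R@loc.mean(0);return y,t,w-(loc@R.T+t)
E
python3 - <<'E'
from h import *
T=lambda u,v:(300+(u-405.6)/4.16,165+v/4.16)
S=lambda u,v:(270+u/3.12,215+v/3.12)
np.set_printoptions(precision=4,suppress=True)
y,t,e=fit([(.109,.095),(.109,-.095),(-.115,.095),(-.115,-.095)],[plane('top',T(*p),.018) for p in((487,43),(717,66),(458,312),(692,335))])
print(np.degrees(y),t,e)
g=tri([ray('side',S(237,55)),ray('top',T(537,65))]);print('grip',g, plane('top',T(537,65),.246))
print('pad',[plane('top',T(*p),.046) for p in((503,315),(638,331),(513,238),(647,250))])
# hub top
print('hub',tri([ray('side',S(199,100)),ray('top',T(599,108))]))
for n,p in dict(stampA=(172,325),glue=(247,322)).items(): print(n,plane('side',p,.03))
E
```

```text
-4.471328737949328 [0.6149 0.035 ] [[-0.0014 -0.0022]
 [-0.0012  0.0021]
 [ 0.0007 -0.0028]
 [ 0.0019  0.0028]]
grip (array([0.6393, 0.0818, 0.2503]), [np.float64(0.0011136653229445004), np.float64(0.0011136653229443874)]) [0.6397 0.0811 0.246 ]
pad [array([0.5014, 0.1005, 0.046 ]), array([ 0.4915, -0.0039,  0.046 ]), array([0.5626, 0.0942, 0.046 ]), array([ 0.5557, -0.01  ,  0.046 ])]
hub (array([0.6204, 0.038 , 0.2182]), [np.float64(0.0027999295575041783), np.float64(0.002799929557504165)])
stampA [ 0.2694 -0.3138  0.03  ]
glue [ 0.457  -0.1947  0.03  ]
```

jog_arm(deltas=[[[1, 1.8, 5, 0.6, -0.0675], [1, 1.8, 5, 0.6, -0.0675], [1, 1.8, 5, 0.6, -0.0675], [1, 1.8, 5, 0.6, -0.0675], [1, 1.8, 5, 0.6, -0.0675], [1, 1.8, 5, 0.6, -0.0675], [1, 1.8, 5, 0.6, -0.0675], [1, 1.8, 5, 0.6, -0.0675]]])

```text
time_s: 1.1
tcp_pos: [0.4442, -0.2029, 0.2937]
eef_rot: [180.0, -0.0, 175.3]
contact_force: [0.6, -0.4, 0.3]
gripper_width: 0.0879
gripper_force: 0.0
```

jog_arm(deltas=[[[1, -0.5, 5, 0, 0], [1, -0.5, 5, 0, 0], [1, -0.5, 5, 0, 0], [1, -0.5, 5, 0, 0], [1, -0.5, 4, 0, 0], [1, 0, 0, 0, 0], [1, 0, 0, 0, 0]]])

```text
time_s: 1.98
tcp_pos: [0.4189, 0.0354, 0.2934]
eef_rot: [-180.0, -0.0, 175.5]
contact_force: [0.0, 0.0, 1.2]
gripper_width: 0.088
gripper_force: 0.0
```

```bash
python3 - <<'E'
from h import *
s=r.get_state();print(s['tcp_pos'],s['eef_rot'],s['contact_force'],s['joints'])
c=r.camera_info('wrist');print(c);cv2.imwrite('pics/w1.png',r.capture('wrist'))
E
```

```text
[0.41892898 0.03537542 0.29340609] [-1.79988658e+02 -2.06309395e-02  1.75517581e+02] [0.02972677 0.01591631 1.15008514] [ 3.19665917e+01 -6.32702439e+00 -2.44593468e+01 -3.29690619e-03
 -7.18910112e+01 -1.26447984e+02]
{'fx': 371.64829954431775, 'fy': 371.64829954431775, 'cx': 321.7285626178382, 'cy': 238.10047388752608, 'view': array([[ 7.84708069e-02,  9.96916352e-01,  3.45632294e-04,
        -6.78440115e-02],
       [-9.58728667e-01,  7.55599497e-02, -2.74098589e-01,
         4.46941225e-01],
       [-2.73279481e-01,  2.11773698e-02,  9.61701536e-01,
        -3.21702878e-01],
       [ 0.00000000e+00,  0.00000000e+00,  0.00000000e+00,
         1.00000000e+00]])}
```

View pics/w1.png

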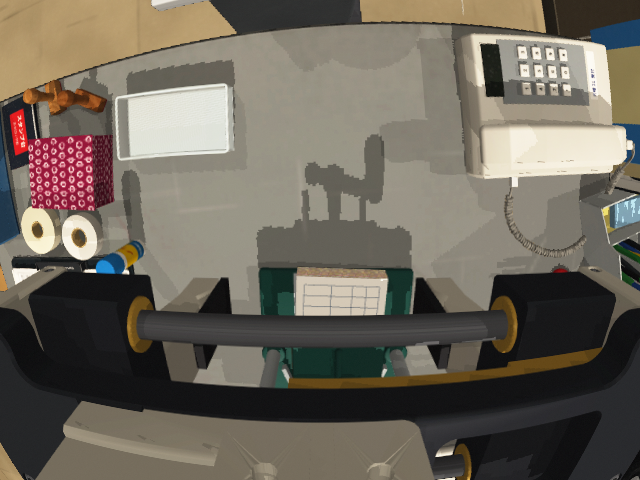

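The wrist camera sits on the robot side of the gripper. It sees the pad's front face between rows ~268 (foot) and ~283 (top edge), columns 297 to 387. I'll enlarge that part.

```bash
python3 - <<'E'
import cv2
a=cv2.imread('pics/w1.png')[255:325,250:425];cv2.imwrite('pics/w1z.png',cv2.resize(a,None,fx=4.5,fy=4.5,interpolation=cv2.INTER_CUBIC))
E
```

```text
(no output)
```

View pics/w1z.png

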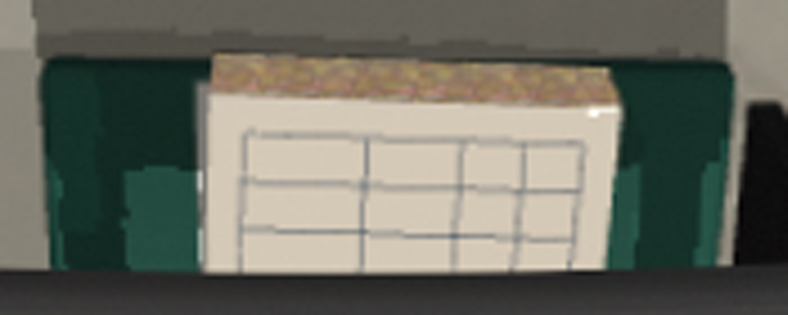

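```bash
python3 - <<'E'
from h import *
np.set_printoptions(precision=4,suppress=True)
W=lambda u,v:(250+(u+.5)/4.5-.5,255+(v+.5)/4.5-.5)
for b,t in(((212,55),(210,95)),((610,68),(621,104))):
    B=plane('wrist',W(*b),.018);o,d=ray('wrist',W(*t))
    for h in(.024,.028,.032):print(h,plane('wrist',W(*t),.018+h)-B,end=' ')
    print(B)
print([plane('wrist',W(u,v),z) for u,v in((44,60),(733,62)) for z in(0,.018)])
print('width top',[np.linalg.norm(plane('wrist',W(210,95),z)-plane('wrist',W(621,104),z)) for z in(.042,.046,.05)])
E
```

```text
0.024 [0.0019 0.0008 0.024 ] 0.028 [0.0003 0.0012 0.028 ] 0.032 [-0.0012  0.0017  0.032 ] [ 0.4966 -0.0014  0.018 ]
0.024 [ 0.0006 -0.0011  0.024 ] 0.028 [-0.0011 -0.0017  0.028 ] 0.032 [-0.0028 -0.0023  0.032 ] [0.5091 0.104  0.018 ]
[array([ 0.5012, -0.0502,  0.    ]), array([ 0.4947, -0.0464,  0.018 ]), array([0.5176, 0.1421, 0.    ]), array([0.5105, 0.1378, 0.018 ])]
width top [np.float64(0.10401484455296736), np.float64(0.10294777313806334), np.float64(0.10188070172315937)]
```

The pad is about 24 to 28 mm thick. Its front foot runs from (0.497,-0.001) to (0.509,0.104), skewed about -2° to the press and roughly 31 mm short. I'll lower the part-open fingers in front of it.

jog_arm(deltas=[[[0.14, 0.2, 0.4, -4.7, 0], [0.14, 0.2, 0.4, -4.7, 0], [0.14, 0.2, 0.4, -4.7, 0], [0.14, 0.2, 0.4, -4.7, 0], [0.14, 0.2, 0, -4.8, 0], [0.14, 0, 0, 0, 0]]])

```text
time_s: 2.78
tcp_pos: [0.427, 0.049, 0.055]
eef_rot: [-179.7, -0.4, 175.3]
contact_force: [-0.2, 0.1, 1.3]
gripper_width: 0.0502
gripper_force: 0.0
```

jog_arm(deltas=[[[0.14, 1, -0.08, 0, 0], [0.14, 1, -0.08, 0, 0], [0.14, 1, -0.08, 0, 0], [0.14, 1, -0.08, 0, 0], [0.14, 0.5, -0.04, 0, 0], [0.14, 0, 0, 0, 0]]])

```text
time_s: 3.52
tcp_pos: [0.4743, 0.0477, 0.0575]
eef_rot: [-180.0, -0.0, 175.4]
contact_force: [-1.0, 0.0, -0.1]
gripper_width: 0.0497
gripper_force: 0.0
```

```bash
python3 - <<'E'
from h import *
import cv2
s=r.get_state();print(s['tcp_pos'],s['contact_force'])
a=r.capture('side');b=r.capture('wrist')
a=cv2.resize(a[225:325,275:395],(480,400),interpolation=cv2.INTER_CUBIC);b=b[200:400,240:400]
b=cv2.resize(b,(320,400),interpolation=cv2.INTER_CUBIC);cv2.imwrite('pics/p2.png',np.hstack([a,b]))
E
```

```text
[0.47430866 0.04773176 0.05745593] [-1.03402888  0.02921229 -0.1199265 ]
```

View pics/p2.png

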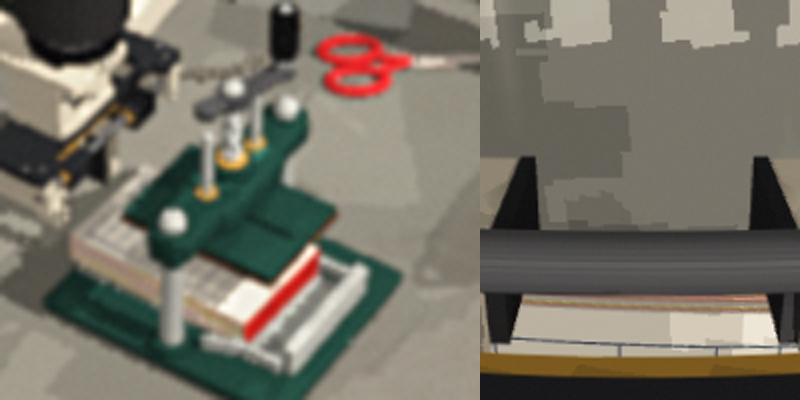

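The fingers stand just in front of the pad, and the side crop shows the spine (250–320, 250–335) clearly short of the stop bar. Next I push, in small steps with force checks.

jog_arm(deltas=[[[0.14, 0.5, -0.04, 0, 0], [0.14, 0.5, -0.04, 0, 0], [0.14, 0.5, -0.04, 0, 0], [0.14, 0.5, -0.04, 0, 0], [0.14, 0.5, -0.04, 0, 0], [0.14, 0.5, -0.04, 0, 0]]])

```text
time_s: 4.38
tcp_pos: [0.5028, 0.0445, 0.0571]
eef_rot: [-179.9, -0.2, 175.4]
contact_force: [-5.1, -1.4, 3.7]
gripper_width: 0.0498
gripper_force: 2.8
```

jog_arm(deltas=[[[0.14, 0.3, -0.03, 0, 0], [0.14, 0.3, -0.02, 0, 0], [0.14, 0.3, -0.02, 0, 0]]])

```text
time_s: 4.75
tcp_pos: [0.5134, 0.0448, 0.0574]
eef_rot: [180.0, 0.0, 175.5]
contact_force: [-2.5, -0.9, -1.3]
gripper_width: 0.0499
gripper_force: 1.2
```

jog_arm(deltas=[[[0.14, 0.2, -0.02, 0, 0], [0.14, 0.2, -0.02, 0, 0], [0.14, 0.2, -0.02, 0, 0]]])

```text
time_s: 5.12
tcp_pos: [0.5192, 0.0441, 0.0575]
eef_rot: [-180.0, -0.0, 175.5]
contact_force: [-2.6, -1.6, -1.2]
gripper_width: 0.0499
gripper_force: 1.2
```

jog_arm(deltas=[[[0.14, 0.2, -0.02, 0, 0], [0.14, 0.2, -0.02, 0, 0]]])

```text
time_s: 5.38
tcp_pos: [0.5225, 0.0434, 0.0574]
eef_rot: [-180.0, -0.1, 175.4]
contact_force: [-7.7, -0.8, 3.6]
gripper_width: 0.0499
gripper_force: 3.6
```

jog_arm(deltas=[[[0.14, 0.1, -0.01, 0, 0], [0.14, 0.1, -0.01, 0, 0], [0.14, 0, 0, 0, 0]]])

```text
time_s: 5.75
tcp_pos: [0.523, 0.0428, 0.0573]
eef_rot: [-179.9, -0.2, 175.4]
contact_force: [-10.7, -0.3, 5.7]
gripper_width: 0.05
gripper_force: 4.9
```

jog_arm(deltas=[[[0.14, 0.15, -0.01, 0, 0], [0.14, 0, 0, 0, 0]]])

```text
time_s: 6.0
tcp_pos: [0.5234, 0.0423, 0.0571]
eef_rot: [-179.9, -0.3, 175.4]
contact_force: [-13.3, 0.2, 9.0]
gripper_width: 0.05
gripper_force: 6.7
```

```bash
python3 - <<'E'
from h import *
s=r.get_state();print(s['tcp_pos'],s['contact_force'],s['moment'])
a=r.capture('side');t=r.capture('top');cv2.imwrite('pics/s3.png',a);cv2.imwrite('pics/t3.png',t)
a=cv2.resize(a[225:325,275:395],(480,400),interpolation=cv2.INTER_CUBIC);b=cv2.resize(t[165:255,305:377],(320,400),interpolation=cv2.INTER_CUBIC)
cv2.imwrite('pics/p3.png',np.hstack([a,b]))
E
```

```text
[0.52335553 0.0423255  0.05713565] [-13.32246144   0.20287291   8.95567839] [-0.31069135  4.89933251 -0.50289567]
```

View pics/p3.png

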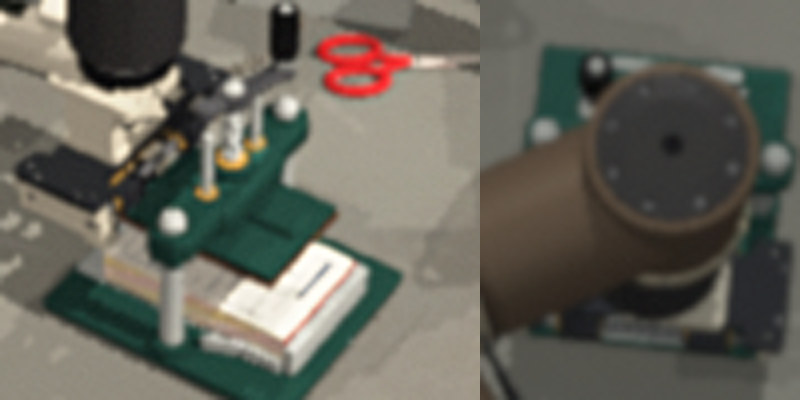

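The spine now lies along the stop bar at side crop (290–365, 270–345), and the push force rose against a firm stop at TCP x=0.523, as predicted. I'll back off, rise, and measure the grip and the pad.

jog_arm(deltas=[[[0.14, -1.5, 0.12, 0, 0], [0.14, -3.5, 0.2, 0, 0], [0.14, -4.2, 0.2, 0, 0], [0.14, 0, 0, 5, 0], [1, 0, 0, 6, 0], [1, 0, 0, 6, 0], [1, 0, 0, 6, 0], [1, 0, 0, 4, 0]]])

```text
time_s: 7.1
tcp_pos: [0.4356, 0.0491, 0.3315]
eef_rot: [179.8, 0.4, 175.5]
contact_force: [0.8, 0.8, -1.4]
gripper_width: 0.0842
gripper_force: 0.0
```

```bash
python3 - <<'E'
from h import *
np.set_printoptions(precision=4,suppress=True)
print(r.get_state()['tcp_pos'])
a=r.capture('side');t=r.capture('top');cv2.imwrite('pics/s4.png',a);cv2.imwrite('pics/t4.png',t)
cs=[]
for im,(x0,y0,x1,y1) in((cv2.imread('pics/side0.png'),(336,220,356,245)),(cv2.imread('pics/top0.png'),(324,172,340,192))):
    g=im[y0:y1,x0:x1].max(2);m=(g<52).astype('uint8')
    n,l,st,ce=cv2.connectedComponentsWithStats(m);i=1+st[1:,4].argmax();print(st[i]+[x0,y0,0,0,0],ce[i]+[x0,y0]);cs.append(ce[i]+[x0,y0])
print(tri([ray('side',cs[0]),ray('top',cs[1])]))
a=cv2.resize(a[225:325,275:395],(480,400),interpolation=cv2.INTER_CUBIC);b=cv2.resize(t[165:255,305:377],(320,400),interpolation=cv2.INTER_CUBIC)
cv2.imwrite('pics/p4.png',np.hstack([a,b]))
E
```

```text
[0.4356 0.0491 0.3315]
[343 228   7  12  71] [345.5915 233.5493]
[327 178   8  11  53] [330.4717 183.5849]
(array([0.6345, 0.0857, 0.2418]), [np.float64(0.0029128640811071508), np.float64(0.0029128640811074587)])
```

View pics/p4.png

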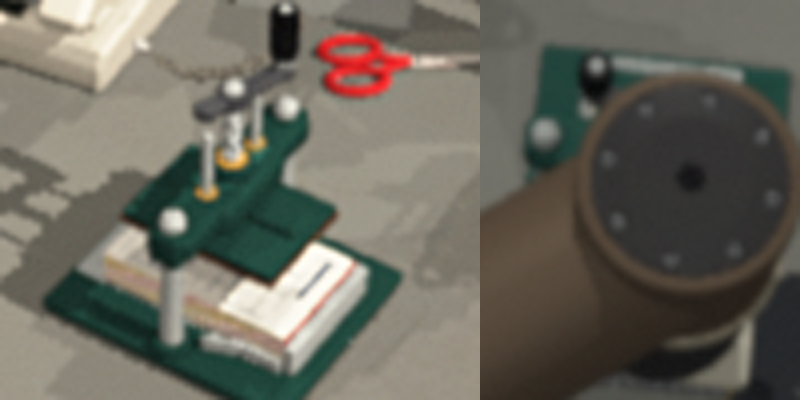

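The pad stays home: spine flush along the stop, square, with the red edge parallel to the bar. I'll refine the screw axis from the two column knobs and the hub.

```bash
python3 - <<'E'
from h import *
np.set_printoptions(precision=4,suppress=True)
A=cv2.imread('pics/side0.png');B=cv2.imread('pics/top0.png')
T=lambda u,v:(300+(u+.5-405.6)/4.16-.5,165+(v+.5)/4.16-.5)
S=lambda u,v:(270+(u+.5)/3.12-.5,215+(v+.5)/3.12-.5)
def cen(im,p,R=5):
    x,y=int(round(p[0])),int(round(p[1]));w=im[y-R:y+R+1,x-R:x+R+1].astype(float)
    k=np.clip(w.min(2)-70,0,None);yy,xx=np.mgrid[-R:R+1,-R:R+1];return np.array([x+(k*xx).sum()/k.sum(),y+(k*yy).sum()/k.sum()])
P={}
for n,s,t in(('L',(240,115),(487,124)),('R',(150,204),(703,149)),('hub',(199,100),(599,108))):
    cs,ct=S(*s),T(*t)
    if n!='hub': print(n,cs,cen(A,cs,4),ct,cen(B,ct,4))
    P[n],e=tri([ray('side',cs),ray('top',ct)]);print(n,P[n],e)
d=P['L']-P['R'];print('mid',(P['L']+P['R'])/2,np.linalg.norm(d),np.degrees(np.arctan2(-d[0],d[1])))
E
```

```text
L (346.5833333333333, 251.51923076923077) [347.0151 250.6146] (319.1875, 194.4278846153846) [318.8215 193.8967]
L [0.6274 0.1179 0.147 ] [np.float64(0.0016097082132094083), np.float64(0.0016097082132095035)]
R (317.7371794871795, 280.0448717948718) [318.2295 279.8617] (371.1105769230769, 200.4375) [371.3655 199.5226]
R [ 0.6122 -0.0417  0.1466] [np.float64(0.0013183942204455486), np.float64(0.0013183942204455638)]
hub [0.6202 0.0385 0.2194] [np.float64(0.0016599599264458004), np.float64(0.0016599599264456345)]
mid [0.6198 0.0381 0.1468] 0.16033354776806957 -5.434705688790801
```

Screw axis is about (0.620, 0.038), with knob spacing 160.3 mm against the 160 given and yaw about -5°. The grip is about (0.637, 0.085, 0.245).

jog_arm(deltas=[[[0.14, 5, 0.9, 0.4, 0], [0.14, 5, 0.9, 0, 0], [0.14, 5, 0.9, 0, 0], [0.14, 5.1, 0.9, 0, 0], [0.14, 0, 0, 0, 0], [0.14, 0, 0, -2, 0], [0.14, 0, 0, 0, 0]]])

```text
time_s: 8.07
tcp_pos: [0.6347, 0.0847, 0.3101]
eef_rot: [-180.0, -0.1, 175.5]
contact_force: [-0.5, -0.4, 0.3]
gripper_width: 0.0501
gripper_force: 0.0
```

```bash
python3 - <<'E'
from h import *
s=r.get_state();print(s['tcp_pos'],s['contact_force'],s['joints'])
b=r.capture('wrist');a=r.capture('side')
a=cv2.resize(a[190:315,275:395],(384,400),interpolation=cv2.INTER_CUBIC);b=cv2.resize(b[180:440,190:450],(400,400))
cv2.imwrite('pics/p5.png',np.hstack([a,b]))
E
```

```text
[0.63465342 0.08465255 0.31012419] [-0.52935723 -0.39497008  0.2523694 ] [ 2.50170117e+01  1.55269613e+01  1.90129136e+00 -2.03085390e-02
 -7.64811588e+01 -1.19538152e+02]
```

View pics/p5.png

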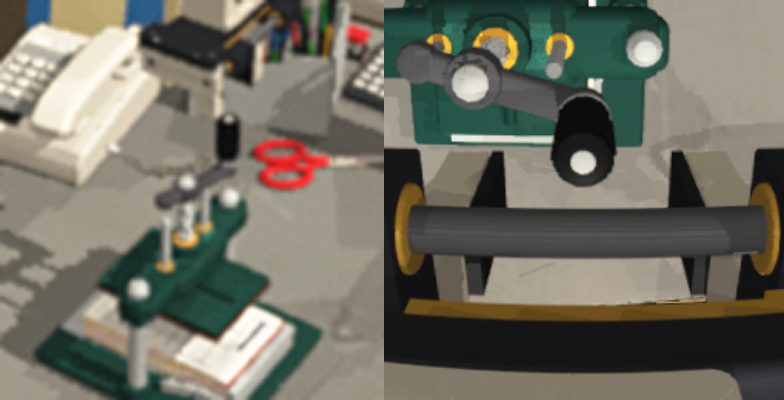

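The wrist view shows the grip's top pin at crop (583,160) and the hub cap at (473,82). I'll cast these onto their known heights.

```bash
python3 - <<'E'
from h import *
np.set_printoptions(precision=4,suppress=True)
W=lambda u,v:(190+(u-384+.5)/1.538-.5,180+(v+.5)/1.538-.5)
g=plane('wrist',W(583,160),.269);h=plane('wrist',W(473,82),.225);print(g,h,g-h,np.hypot(*(g-h)[:2]),np.degrees(np.arctan2(*(g-h)[[1,0]])))
print(plane('wrist',W(493,47),.154))
E
```

```text
[0.6392 0.0827 0.269 ] [0.6197 0.0382 0.225 ] [0.0195 0.0445 0.044 ] 0.04854991772837029 66.32431353137602
[0.6194 0.0353 0.154 ]
```

jog_arm(deltas=[[[0.14, 0.5, -0.15, -1, 0], [0.14, 0, 0, -2, 0], [0.14, 0, 0, -3, 0], [0.14, 0, 0, 0, 0], [-0.6, 0, 0, 0, 0], [-0.6, 0, 0, 0, 0], [-0.6, 0, 0, 0, 0], [-0.6, 0, 0, 0, 0]]], force=30)

```text
time_s: 9.18
tcp_pos: [0.6408, 0.0828, 0.2524]
eef_rot: [-180.0, 0.1, 175.5]
contact_force: [0.5, -1.1, 3.3]
gripper_width: 0.0211
gripper_force: 30.0
```

```bash
cat > rows.py <<'E'
import numpy as np,sys
a,st,n=map(float,sys.argv[1:4])
f=np.radians(a-st*np.arange(int(n)+1));p=np.round(np.c_[5*np.cos(f),5*np.sin(f)],2)
print([[-0.6,round(x,2),round(y,2)] for x,y in np.diff(p,axis=0)],'dz',-2*st/360)
E
python3 rows.py 66 20 18
```

```text
[[-0.6, np.float64(1.44), np.float64(-0.97)], [-0.6, np.float64(1.02), np.float64(-1.41)], [-0.6, np.float64(0.48), np.float64(-1.67)], [-0.6, np.float64(-0.12), np.float64(-1.73)], [-0.6, np.float64(-0.7), np.float64(-1.59)], [-0.6, np.float64(-1.21), np.float64(-1.25)], [-0.6, np.float64(-1.56), np.float64(-0.76)], [-0.6, np.float64(-1.73), np.float64(-0.18)], [-0.6, np.float64(-1.68), np.float64(0.42)], [-0.6, np.float64(-1.44), np.float64(0.97)], [-0.6, np.float64(-1.02), np.float64(1.41)], [-0.6, np.float64(-0.48), np.float64(1.67)], [-0.6, np.float64(0.12), np.float64(1.73)], [-0.6, np.float64(0.7), np.float64(1.59)], [-0.6, np.float64(1.21), np.float64(1.25)], [-0.6, np.float64(1.56), np.float64(0.76)], [-0.6, np.float64(1.73), np.float64(0.18)], [-0.6, np.float64(1.68), np.float64(-0.42)]] dz -0.1111111111111111
```

jog_arm(deltas=[[[-0.6, 1.44, -0.97, -0.11, 0], [-0.6, 1.02, -1.41, -0.11, 0], [-0.6, 0.48, -1.67, -0.11, 0], [-0.6, -0.12, -1.73, -0.11, 0]]], force=40)

```text
time_s: 9.68
tcp_pos: [0.6717, 0.0269, 0.2481]
eef_rot: [179.8, 0.3, 175.5]
contact_force: [5.0, 6.2, 1.7]
gripper_width: 0.0214
gripper_force: 40.0
```

jog_arm(deltas=[[[-0.6, -0.6, -1.62, -0.11, 0], [-0.6, -1.11, -1.28, -0.11, 0], [-0.6, -1.5, -0.8, -0.11, 0], [-0.6, -1.73, -0.18, -0.11, 0]]])

```text
time_s: 10.18
tcp_pos: [0.6213, -0.0139, 0.2436]
eef_rot: [180.0, 0.3, 175.5]
contact_force: [6.6, 2.8, 0.1]
gripper_width: 0.0217
gripper_force: 40.0
```

jog_arm(deltas=[[[-0.6, -1.68, 0.42, -0.11, 0], [-0.6, -1.44, 0.97, -0.11, 0], [-0.6, -1.02, 1.41, -0.11, 0], [-0.6, -0.48, 1.67, -0.11, 0]]])

```text
time_s: 10.68
tcp_pos: [0.5729, 0.0301, 0.239]
eef_rot: [-179.9, 0.0, 175.4]
contact_force: [5.4, -7.0, -1.8]
gripper_width: 0.0215
gripper_force: 40.0
```

jog_arm(deltas=[[[-0.6, 0.12, 1.73, -0.11, 0], [-0.6, 0.7, 1.59, -0.11, 0], [-0.6, 1.21, 1.25, -0.11, 0], [-0.6, 1.56, 0.76, -0.11, 0]]])

```text
time_s: 11.18
tcp_pos: [0.6082, 0.0842, 0.2345]
eef_rot: [-179.9, -0.1, 175.5]
contact_force: [-3.2, -8.1, 3.8]
gripper_width: 0.0214
gripper_force: 40.0
```

jog_arm(deltas=[[[-0.6, 1.78, 0.1, -0.11, 0], [-0.6, 1.73, -0.52, -0.11, 0], [-0.6, 1.44, -0.97, -0.11, 0], [-0.6, 1.02, -1.41, -0.11, 0]]])

```text
time_s: 11.68
tcp_pos: [0.6683, 0.057, 0.2299]
eef_rot: [180.0, -0.1, 175.5]
contact_force: [-10.2, 1.6, 8.3]
gripper_width: 0.0214
gripper_force: 40.0
```

jog_arm(deltas=[[[-0.6, 0.48, -1.67, -0.11, 0], [-0.6, -0.12, -1.73, -0.11, 0], [-0.6, -0.7, -1.59, -0.11, 0], [-0.6, -1.21, -1.25, -0.11, 0]]])

```text
time_s: 12.18
tcp_pos: [0.6534, -0.0038, 0.2256]
eef_rot: [179.8, 0.1, 175.5]
contact_force: [-5.1, 17.3, 6.5]
gripper_width: 0.0213
gripper_force: 40.0
```

jog_arm(deltas=[[[-0.6, -1.56, -0.76, -0.11, 0], [-0.6, -1.73, -0.18, -0.11, 0], [-0.6, -1.68, 0.42, -0.11, 0], [-0.6, -1.44, 0.97, -0.11, 0]]])

```text
time_s: 12.68
tcp_pos: [0.5901, -0.0019, 0.2214]
eef_rot: [-180.0, 0.2, 175.4]
contact_force: [6.9, -2.0, -2.1]
gripper_width: 0.0211
gripper_force: 40.0
```

jog_arm(deltas=[[[-0.6, -1.04, 1.46, -0.11, 0], [-0.6, -0.52, 1.72, -0.11, 0], [-0.6, 0.11, 1.75, -0.11, 0], [-0.6, 0.69, 1.58, -0.11, 0]]])

```text
time_s: 13.18
tcp_pos: [0.5802, 0.0628, 0.2168]
eef_rot: [-179.9, -0.1, 175.4]
contact_force: [0.4, -7.4, 0.1]
gripper_width: 0.0212
gripper_force: 40.0
```

jog_arm(deltas=[[[-0.6, 1.2, 1.24, -0.11, 0], [-0.6, 1.55, 0.75, -0.11, 0]]])

```text
time_s: 13.42
tcp_pos: [0.6079, 0.084, 0.2145]
eef_rot: [-180.0, -0.1, 175.5]
contact_force: [-4.1, -4.5, 5.1]
gripper_width: 0.0211
gripper_force: 40.0
```

```bash
sed -i 's/round(x,2),round(y,2)/float(round(x,2)),float(round(y,2))/' rows.py; python3 rows.py 106 10 20
```

```text
[[-0.6, 0.86, 0.16], [-0.6, 0.87, 0.02], [-0.6, 0.86, -0.14], [-0.6, 0.82, -0.28], [-0.6, 0.77, -0.42], [-0.6, 0.67, -0.55], [-0.6, 0.58, -0.66], [-0.6, 0.44, -0.75], [-0.6, 0.32, -0.81], [-0.6, 0.16, -0.86], [-0.6, 0.02, -0.87], [-0.6, -0.14, -0.86], [-0.6, -0.28, -0.82], [-0.6, -0.42, -0.77], [-0.6, -0.55, -0.67], [-0.6, -0.66, -0.58], [-0.6, -0.75, -0.44], [-0.6, -0.81, -0.32], [-0.6, -0.86, -0.16], [-0.6, -0.87, -0.02]] dz -0.05555555555555555
```

jog_arm(deltas=[[[-0.6, 0.86, 0.16, -0.055, 0], [-0.6, 0.87, 0.02, -0.055, 0]]])

```text
time_s: 13.68
tcp_pos: [0.6259, 0.0861, 0.2134]
eef_rot: [180.0, -0.1, 175.5]
contact_force: [-6.0, 1.7, 5.4]
gripper_width: 0.0216
gripper_force: 40.0
```

jog_arm(deltas=[[[-0.6, 0.86, -0.14, -0.055, 0], [-0.6, 0.82, -0.28, -0.055, 0]]])

```text
time_s: 13.92
tcp_pos: [0.6428, 0.0819, 0.2122]
eef_rot: [179.9, -0.1, 175.5]
contact_force: [-4.0, 2.1, 4.5]
gripper_width: 0.0208
gripper_force: 40.0
```

jog_arm(deltas=[[[-0.6, 0.77, -0.42, -0.055, 0], [-0.6, 0.67, -0.55, -0.055, 0]]])

```text
time_s: 14.18
tcp_pos: [0.6573, 0.0723, 0.2112]
eef_rot: [179.9, -0.0, 175.5]
contact_force: [-5.1, 2.7, 4.0]
gripper_width: 0.0216
gripper_force: 40.0
```

jog_arm(deltas=[[[-0.6, 0.58, -0.66, -0.055, 0], [-0.6, 0.44, -0.75, -0.055, 0]]])

```text
time_s: 14.42
tcp_pos: [0.6676, 0.0582, 0.21]
eef_rot: [179.9, -0.0, 175.5]
contact_force: [-5.1, 3.9, 3.4]
gripper_width: 0.0211
gripper_force: 40.0
```

jog_arm(deltas=[[[-0.6, 0.32, -0.81, -0.055, 0], [-0.6, 0.16, -0.86, -0.055, 0]]])

```text
time_s: 14.68
tcp_pos: [0.6724, 0.042, 0.209]
eef_rot: [179.9, -0.0, 175.5]
contact_force: [-4.8, 7.7, 4.8]
gripper_width: 0.0212
gripper_force: 40.0
```

jog_arm(deltas=[[[-0.6, 0.02, -0.87, -0.055, 0]]])

```text
time_s: 14.8
tcp_pos: [0.6727, 0.034, 0.2085]
eef_rot: [179.8, 0.0, 175.5]
contact_force: [-5.3, 10.5, 4.9]
gripper_width: 0.0211
gripper_force: 40.0
```

Tangential drag is now about 10.3 N against about 5.7 N free, and it rose by about 2 N over the last 9°. That puts roughly 75 N on the pad, so it is firm. I'll stop here, let go and rise.

jog_arm(deltas=[[[0.14, 0, 0, 0, 0], [0.14, 0, 0, 0, 0], [0.14, 0, 0, 0, 0], [0.14, 0, 0, 0, 0], [0.14, 0, 0, 2, 0], [0.14, 0, 0, 4, 0], [0.14, 0, 0, 5, 0], [0.14, 0, 0, 0, 0]]])

```text
time_s: 15.8
tcp_pos: [0.6746, 0.032, 0.3233]
eef_rot: [179.9, 0.5, 175.5]
contact_force: [-0.4, -0.0, -0.7]
gripper_width: 0.05
gripper_force: 0.0
```

jog_arm(deltas=[[[0.14, -4, 0, 1, 0], [0.14, -5, 0, 0, 0], [0.14, -5, 0, 0, 0], [0.14, -5, 0, 0, 0], [0.14, -3, 0, 0, 0], [0.14, 0, 0, 0, 0], [0.14, 0, 0, 0, 0]]])

```text
time_s: 16.68
tcp_pos: [0.4531, 0.0321, 0.3281]
eef_rot: [180.0, 0.0, 175.5]
contact_force: [0.4, -0.3, 0.3]
gripper_width: 0.0501
gripper_force: 0.0
```

```bash
python3 - <<'E'
from h import *
s=r.get_state();print(s['tcp_pos'],s['contact_force'],s['gripper_width'])
a=r.capture('side');t=r.capture('top')
a=cv2.resize(a[215:325,275:395],(436,400),interpolation=cv2.INTER_CUBIC);b=cv2.resize(t[165:255,305:377],(320,400),interpolation=cv2.INTER_CUBIC)
cv2.imwrite('pics/p6.png',np.hstack([a,b]))
E
```

```text
[0.45309296 0.03211705 0.32811521] [ 0.40300434 -0.34822299  0.28100592] 0.05010294648482819
```

View pics/p6.png

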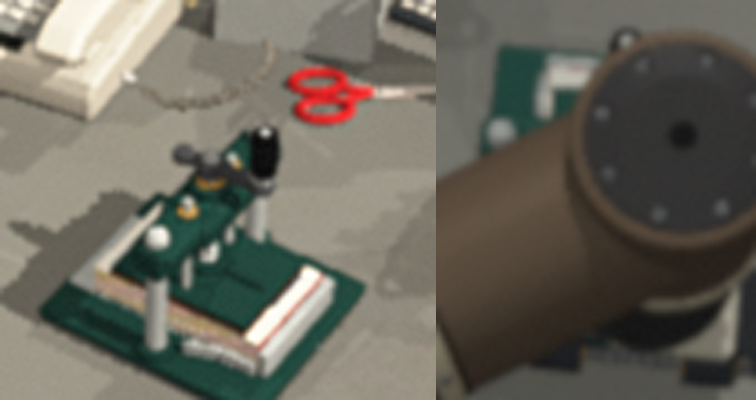

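The platen is down on the pad, the pad sits home and square against the stop (side crop 250–335, 265–370), and the gripper is clear. I'm handing in the job.

```bash
python3 -c "
from plant import r
print(r.close_job())"
```

```text
the job is handed in; nothing more can be done
None
```

The job is handed in: the pad was pushed home square against the stop, and the platen was wound down in one go without letting go of the grip, to about 75 N on the pad (estimated from the drag at the grip), then let go with the gripper clear.

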